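Make up two termination kits for the high-current test bay

ROBOT

A 6-joint arm with a two-finger parallel gripper is mounted at the origin on the work surface. World frame = base frame: x ahead of the robot, y to its left, z up, the work surface at z = 0. Lengths are in m, angles in rad, forces in N, time in s.
With the tool pointing down it reaches from about 0.4 to 0.825 m from the base axis. Payload 7 kg.
Tool frame: the origin (TCP) lies at the centre of the arm's flange, where the gripper is bolted on; the fingertips stand 173 mm ahead of it and the grasp point (between the pads) lies 155 mm ahead of it; z points along the fingers, y is the direction in which the jaws open and shut (so a half turn about z gives the same grasp; the last joint's range is limited). The gripper opens to 85 mm and grips with 20 to 120 N. Pads are 22 mm wide; open, the fingers measure 114 mm over their backs; the gripper's body (76 mm by 85 mm) begins 54 mm behind the grasp point. The pads swing forward as they close: fully open they stand 13 mm farther back than shut.
Start: joints at [1.445, 0.359, 0.012, 0, -1.224, -0.288], TCP at [0.271, 0.618, 0.405] pointing down, gripper open.
Joint ranges: [-3.07, 3.07], [-1.43, 2.12], [-1.02, 1.25], [-3.03, 1.67], [-3.05, -0], [-3.03, 3.03]. Speed limits (rad/s): [2.39, 2.39, 3.01, 3.14, 3.14, 3.14].

INTERFACE

Orientations are given as a unit quaternion [w, x, y, z].
In Python, from plant import r gives the robot as it stands.
- The arm moves only by the shell command python3 -m jog 'ROWS'. ROWS is JSON, a list of rows, each a list of 3 entries, a list of its own where there are three numbers: the shift along the tool's x, y, z in m, then the turn, a rotation vector about the tool's x, y, z in rad, then the gripper's target within -1 to 1 (shut at 1, half-way at 0, fully open at -1). A call has 1 to 20 rows; each row shifts and turns the commanded pose from where the row before left it, along the tool's axes as they then stand; what a row does not reach is not made up. A row lasts 1/10 s, in which the tool goes at most 50 mm and 8.59 degrees, less where a joint would pass 70% of its speed; a pose out of reach is approached as far as the arm can. A call with a gripper value outside its range is refused whole. The fingers move at their own pace and stop on an object; the grip force is fixed at half the most. Time passes only in rows, so rows that do not move let the fingers close. It gives the time, the measured TCP pose, the force and the opening at its end, in the units of the state.
- r.observe(): the state, without advancing time (a new reading comes with each control period).
- r.read_camera(name): name is "scene" or "side" or "wrist"; returns a dict with "image" (480x640x3 uint8, red, green, blue), "fx", "fy", "cx", "cy" (pixels), "k1" (the pictures are not rectified: a ray, as slopes to the right and down, at radius r is drawn at 1 + k1 r^2 times it, then the intrinsics apply), "position" and "attitude" of the camera in the world. Camera axes: x right, y up, looking along -z (the intrinsics and any distortion apply to the point x, -y, -z); pixel columns grow to the right and rows downward; lengths in m; the calibration is good to about 2 mm. A picture is of the moment at which its call begins. There is no depth.
- r.close_job(): hands the job in, once; it reports no verdict.
The state is a dict: "clock": time; "joint_pos": joint angles; "qvel": joint speeds; "joint_torque": joint torques, N m; "tool_pos": TCP position; "eef_rot": TCP orientation; "ft_force": force on the tool from outside, world axes, zero at the start; "ft_torque": the same for the moment, N m; "finger_gap": finger opening in m.
Only numpy, scipy, OpenCV 4.12 (cv2) and the standard library are available. Lean on these libraries where they do the work, as an engineer would, in place of code of your own. Each camera call takes 0.05 s, during which the arm holds its last target. There are 200 camera calls.

TASK

Make up the two termination kits. In the tray with two square compartments, stand the wide black cap mouth-down in one compartment with the narrow black cap stacked mouth-down and centred on top of it, and the short stout insulator in the other; in the tray with two oblong compartments, stand the tall slim insulator in one and the L-shaped terminal in the other, its foot flat on the floor and lying along the compartment. Either compartment of a tray will do; set each part down upright without dropping it, and leave the spare T-shaped terminal and the steel spacer tube where they stand.

Things in the scene. Friction and masses are not known exactly. Their poses are not given: they have to be found in the camera images.
- wide_cap_mid (a point): Wide black rigid-plastic terminal cap: an open cylindrical vessel standing mouth-down, 58 mm in outer diameter, 56 mm high, wall 4 mm, flat closed top. The point is on its axis, half-way up (28 mm above its rim); z up along the axis.
- narrow_cap_mid (a point): Narrow black rigid-plastic terminal cap: an open cylindrical vessel standing mouth-down, 44 mm in outer diameter, 50 mm high, wall 4 mm, flat closed top. The point is on its axis, half-way up (25 mm above its rim); z up along the axis.
- stout_insulator_mid (a point): Short stout standoff insulator, brown-red ribbed resin with a small metal insert in its top: upright cylinder 48 mm in diameter, 55 mm high. The point is on its axis, half-way up (27.5 mm above its foot); z up along the axis.
- slim_insulator_mid (a point): Tall slim standoff insulator, the same resin and insert: upright cylinder 36 mm in diameter, 70 mm high. The point is on its axis, half-way up (35 mm above its foot); z up along the axis.
- L_terminal_mid (a point): L-shaped tin-plated terminal: flat foot 50 mm (x) by 40 mm (y), 6 mm thick, with an upright plate 8 mm thick (x), 40 mm wide (y), its top 62 mm above the underside, standing at the foot's +x end. The point is the centre of the upright plate, 34 mm above the underside; the foot's centre lies 21 mm from it towards its own -x. z up. Best gripped across the plate's 8 mm. About 0.26 kg.
- T_terminal_mid (a point): T-shaped tin-plated terminal, spare: the same foot (50 by 40 by 6 mm) and plate (8 by 40 mm, top at 62 mm), but the plate stands across the middle of the foot. The point is the centre of the plate, 34 mm above the underside; x across the plate, z up.
- spacer_mid (a point): Smooth steel spacer tube, spare: 40 mm in outer diameter with a 22 mm bore, 55 mm high, standing upright. The point is on its axis, half-way up (27.5 mm above its foot).
- square_tray: Shallow wooden kit tray, fixed to the bench, with two square compartments end to end: 180 mm (x) by 92 mm (y) outside; each compartment is 84 by 84 mm inside, with its centre at x = +44 or -44 mm, y = 0. Its walls are 4 mm thick and their tops 10 mm above the bench, its floor is 3 mm above the bench. Origin: centre of its underside, on the bench.
- oblong_tray: Shallow wooden kit tray, fixed to the bench, with two oblong compartments side by side: 118 mm (x) by 144 mm (y) outside; each compartment is 110 mm (x) by 66 mm (y) inside, with its centre at x = 0, y = +35 or -35 mm. Its walls are 4 mm thick and their tops 10 mm above the bench, its floor is 3 mm above the bench. Origin: centre of its underside, on the bench.
There are look-alikes about, which are no part of the job. Leave any green or purple look-alike of the part that bears L_terminal_mid alone. What is shaped like the part that bears slim_insulator_mid but blue or purple is not meant.

How it is judged:
At the end, for the whole second after the job is handed in: Wide cap and stout insulator each on the floor of a square compartment, narrow cap on the wide cap (centred within 12 mm), slim insulator and L terminal each on that of an oblong one, the L lengthwise (0.35 rad); all upright (0.06 rad), height within 4 mm, at rest; spares moved under 30 mm (z of wide_cap_mid in the frame of square_tray between 0.027 and 0.035 m and angle between each of wide_cap_mid, stout_insulator_mid, slim_insulator_mid, L_terminal_mid, narrow_cap_mid's own z axis and vertical below 0.06 rad and z of stout_insulator_mid in the frame of square_tray between 0.0265 and 0.0345 m and z of slim_insulator_mid in the frame of oblong_tray between 0.034 and 0.042 m and z of L_terminal_mid in the frame of oblong_tray between 0.033 and 0.041 m and ((x of wide_cap_mid in the frame of square_tray between 0.028 and 0.06 m and y of wide_cap_mid in the frame of square_tray between -0.016 and 0.016 m and x of stout_insulator_mid in the frame of square_tray between -0.065 and -0.023 m and y of stout_insulator_mid in the frame of square_tray between -0.021 and 0.021 m) or (x of wide_cap_mid in the frame of square_tray between -0.06 and -0.028 m and y of wide_cap_mid in the frame of square_tray between -0.016 and 0.016 m and x of stout_insulator_mid in the frame of square_tray between 0.023 and 0.065 m and y of stout_insulator_mid in the frame of square_tray between -0.021 and 0.021 m)) and ((x of slim_insulator_mid in the frame of oblong_tray between -0.04 and 0.04 m and y of slim_insulator_mid in the frame of oblong_tray between 0.017 and 0.053 m and x of L_terminal_mid in the frame of oblong_tray between -0.055 and 0.055 m and y of L_terminal_mid in the frame of oblong_tray between -0.057 and -0.013 m) or (x of slim_insulator_mid in the frame of oblong_tray between -0.04 and 0.04 m and y of slim_insulator_mid in the frame of oblong_tray between -0.053 and -0.017 m and x of L_terminal_mid in the frame of oblong_tray between -0.055 and 0.055 m and y of L_terminal_mid in the frame of oblong_tray between 0.013 and 0.057 m)) and horizontal distance between narrow_cap_mid and wide_cap_mid below 0.012 m and z of narrow_cap_mid in the frame of wide_cap_mid between 0.049 and 0.057 m and angle between the x axis of L_terminal_mid and the x axis of oblong_tray, either way round below 0.35 rad and linear speed of each of wide_cap, narrow_cap, stout_insulator, slim_insulator, L_terminal below 0.02 m/s and distance of each of T_terminal_mid, spacer_mid from where it was at the start of the episode below 0.03 m); the robot touches nothing.
It fails at once if a kit part is dropped (moves faster than 0.8 m/s, a fall of about 33 mm, out of the fingers) ((linear speed of wide_cap above 0.8 m/s and contact force between the fingers and wide_cap below 0.01 N) or (linear speed of narrow_cap above 0.8 m/s and contact force between the fingers and narrow_cap below 0.01 N) or (linear speed of stout_insulator above 0.8 m/s and contact force between the fingers and stout_insulator below 0.01 N) or (linear speed of slim_insulator above 0.8 m/s and contact force between the fingers and slim_insulator below 0.01 N) or (linear speed of L_terminal above 0.8 m/s and contact force between the fingers and L_terminal below 0.01 N)).
It fails at once if a spare (T terminal or spacer tube) is moved more than 30 mm (distance of any of T_terminal_mid, spacer_mid from where it was at the start of the episode above 0.03 m).
It also fails if it takes over 136 s, if anything falls off the work surface, if the arm or the gripper's body presses on something with over 40 N, if the wrist force passes 120 N, or if a joint passes its speed limit or range.

## Working session

There is one attempt and no reset: what is moved stays moved. The work goes in short steps, Python scripts to look and compute and a shell command to move; the robot and the scene stay as the last step left them, time stands still between calls to the robot, and variables do not carry over. Pictures are saved under pics/ and viewed, about 12 in all and at most 16, crops included, and the job is handed in when it is done.

```bash
mkdir -p pics; ls
cat > h.py <<'E'
import numpy as np,cv2,json
from scipy.spatial.transform import Rotation as R
from plant import r
def cam(n,save=None):
    c=r.read_camera(n)
    if save: cv2.imwrite('pics/'+save+'.png',c['image'][:,:,::-1])
    return c
def rot(q): return R.from_quat([q[1],q[2],q[3],q[0]]).as_matrix()
def att(c):
    a=np.array(c['attitude'],float)
    return a if a.shape==(3,3) else rot(a)
def ray(c,u,v):
    x,y=(u-c['cx'])/c['fx'],(v-c['cy'])/c['fy']; k=c['k1']; a,b=x,y
    for _ in range(20):
        s=1+k*(a*a+b*b); a,b=x/s,y/s
    d=att(c)@np.array([a,-b,-1.]); return np.array(c['position'],float),d
def onz(c,u,v,z):
    p,d=ray(c,u,v); return p+d*(z-p[2])/d[2]
def proj(c,P):
    q=att(c).T@(np.array(P)-np.array(c['position'])); a,b=q[0]/-q[2],-q[1]/-q[2]
    s=1+c['k1']*(a*a+b*b); return c['cx']+c['fx']*a*s,c['cy']+c['fy']*b*s
E
python3 - <<'E'
from h import *
print(r.observe())
for n in('scene','side','wrist'):
    c=cam(n,n+'0'); print(n,{k:v for k,v in c.items() if k!='image'})
E
```

```text
pics
{'clock': 0.0, 'joint_pos': array([ 1.44511495e+00,  3.59429944e-01,  1.10221248e-02, -3.28999170e-04,
       -1.22411257e+00, -2.88116616e-01]), 'qvel': array([-0.00180864,  0.00064279,  0.00147093, -0.00079901,  0.00057275,
       -0.00051804]), 'joint_torque': array([ 7.47362847e-04, -5.83327281e+01,  2.93404305e+01,  6.93634316e+00,
       -6.20984909e-03, -1.52799331e-06]), 'tool_pos': array([0.27132608, 0.61784911, 0.40372341]), 'eef_rot': array([ 8.71739044e-04,  9.78660760e-01, -2.05480777e-01, -8.42192447e-05]), 'ft_force': array([0.19670429, 0.13619801, 0.25339886]), 'ft_torque': array([-0.01716563,  0.00176144, -0.03152269]), 'finger_gap': 0.0854892999832187}
scene {'fx': 486.67637725305826, 'fy': 486.67637725305826, 'cx': 312.9166128704064, 'cy': 242.3044806812787, 'k1': -0.12245599296931185, 'position': array([ 1.16816155, -0.11405733,  0.59110193]), 'attitude': array([0.70628886, 0.32914969, 0.25281474, 0.57349911])}
side {'fx': 605.4204396708967, 'fy': 605.4204396708967, 'cx': 326.09539636581843, 'cy': 245.21417986315336, 'k1': -0.039159150681973266, 'position': array([ 0.34035854, -0.68152276,  0.90891913]), 'attitude': array([ 0.92215436,  0.34869914, -0.05342834, -0.15869988])}
wrist {'fx': 357.1751881905604, 'fy': 357.1751881905604, 'cx': 319.9852111452828, 'cy': 240.4783269847157, 'k1': -0.0711970525305117, 'position': array([0.34682844, 0.58336814, 0.37392019]), 'attitude': array([-0.53856304,  0.09029511, -0.13675577,  0.82649531])}
```

View pics/scene0.png

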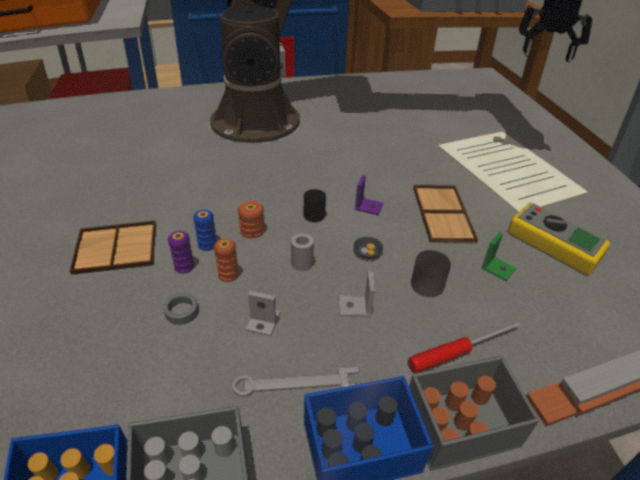

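View pics/side0.png

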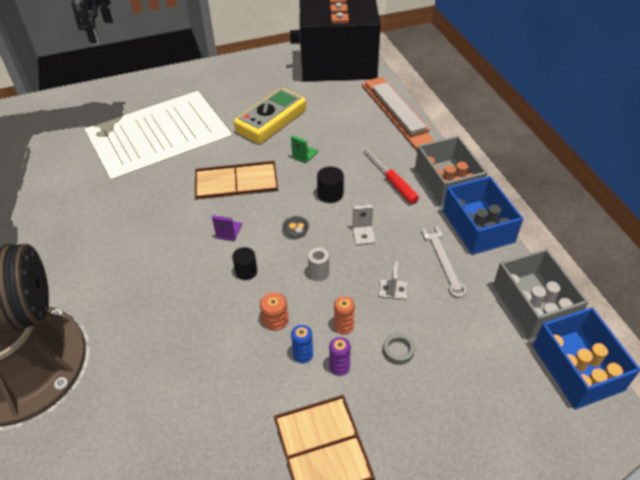

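The scene view shows the oblong tray at (115,246), square tray at (445,213), slim insulator at (227,260), stout at (251,219), narrow cap at (315,205), wide cap at (430,273), L at (358,295) and T at (262,312). The side view agrees: the L has its plate at the far end at (363,225), and the T's is mid-foot at (393,282). Next I'll measure by masks.

```bash
cat > m.py <<'E'
from h import *
# blobs by colour in seeds' neighbourhood
S=cv2.imread('pics/side0.png'); C=cv2.imread('pics/scene0.png')
cs,cc=cam('side'),cam('scene')
def blob(img,seed,kind,box=40):
    hsv=cv2.cvtColor(img,cv2.COLOR_BGR2HSV)
    if kind=='dark': m=(hsv[...,2]<55)
    elif kind=='red': m=((hsv[...,0]<14)&(hsv[...,1]>110)&(hsv[...,2]>60))
    elif kind=='wood': m=((hsv[...,0]<25)&(hsv[...,1]>60))
    m=m.astype(np.uint8); m=cv2.morphologyEx(m,cv2.MORPH_CLOSE,np.ones((5,5)))
    n,l,st,ce=cv2.connectedComponentsWithStats(m)
    d=[np.hypot(*(ce[i]-seed))+(1e3 if st[i,4]<150 else 0) for i in range(1,n)]
    i=1+int(np.argmin(d)); return l==i,st[i],ce[i]
def tri(a,b):
    (p,d),(q,e)=ray(cs,*a),ray(cc,*b); d/=np.linalg.norm(d);e/=np.linalg.norm(e)
    t=np.linalg.lstsq(np.c_[d,-e],q-p,rcond=None)[0]
    x,y=p+t[0]*d,q+t[1]*e; return (x+y)/2,np.linalg.norm(x-y)
for n,a,b,k in [('wide',(330,185),(430,273),'dark'),('narrow',(245,263),(315,205),'dark'),('stout',(274,311),(251,219),'red'),('slim',(344,314),(227,260),'red')]:
    A,B=blob(S,a,k),blob(C,b,k); x,g=tri(A[2],B[2]); print(n,A[1],B[1],x.round(4),'gap',round(g,4))
for n,a,b in [('square',(236,180),(445,213)),('oblong',(325,447),(115,246))]:
    for im,c,s in((S,cs,a),(C,cc,b)):
        M,st,ce=blob(im,s,'wood'); ct=max(cv2.findContours(M.astype(np.uint8),0,2)[0],key=cv2.contourArea)
        pts=[onz(c,*p[0],.01)[:2] for p in ct]; rc=cv2.minAreaRect(np.array(pts,np.float32)); print(n,st,rc)
for n,a,b in [('spacer',(319,256),(302,240)),]: print(n,tri(a,b))
print('Ltop side',[onz(cs,*p,.062).round(3) for p in((353,207),(372,207))])
z=lambda i,x,y,w,h:cv2.resize(i[y:y+h,x:x+w],(390,390*h//w),interpolation=3)
g=[z(S,330,190,90,120),z(C,300,255,90,120)]
cv2.imwrite('pics/z0.png',np.hstack(g))
E
python3 m.py
```

```text
wide [317 168  26  34 775] [ 412  252   38   40 1073] [0.6484 0.2111 0.0315] gap 0.0034
narrow [233 248  23  31 576] [304 190  22  32 626] [0.4256 0.064  0.0247] gap 0.0018
stout [260 293  28  37 783] [238 201  26  37 783] [ 0.4477 -0.0627  0.0257] gap 0.0012
slim [334 297  20  37 587] [214 239  25  43 748] [ 0.5592 -0.1177  0.0317] gap 0.0008
square [ 195  161   83   38 2490] ((0.4677985906600952, 0.31803807616233826), (0.10006913542747498, 0.1777285486459732), 78.9249267578125)
square [ 414  185   64   58 2649] ((0.47432923316955566, 0.31816619634628296), (0.0947025939822197, 0.18798811733722687), 78.90227508544922)
oblong [ 274  395  101   85 6033] ((0.4499744176864624, -0.31714513897895813), (0.14521032571792603, 0.11903668195009232), 88.22774505615234)
oblong [  70  221   86   53 3572] ((0.455845445394516, -0.3170193135738373), (0.14622251689434052, 0.12812094390392303), 88.50164794921875)
spacer (array([0.55728771, 0.01177805, 0.05370631]), np.float64(0.0016443188454434868))
Ltop side [array([0.659, 0.101, 0.062]), array([0.694, 0.088, 0.062])]
```

View pics/z0.png

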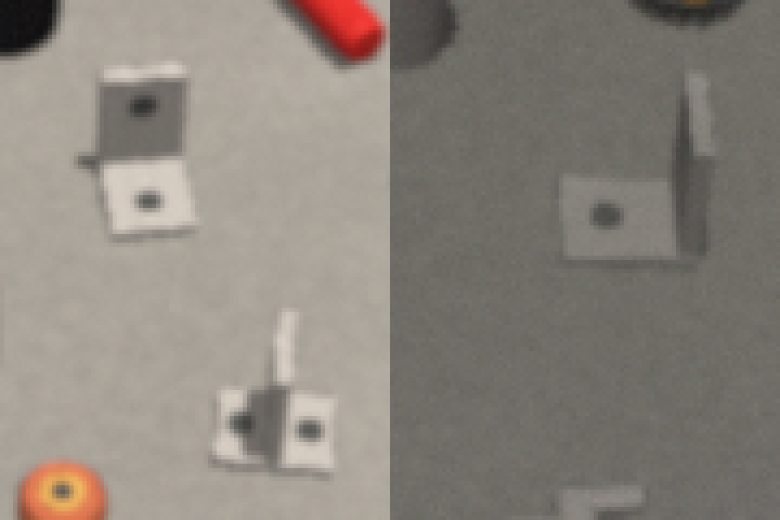

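L top-plate corners are clear in both zooms: the side centre is at (362.8,206.6) and the scene centre at (371.3,281.1). The T is confirmed, with its plate mid-foot.

```bash
cat > m2.py <<'E'
from m import *
print('---')
print('L top',tri((362.8,206.6),(371.3,281.1)))
for nm,c,a,b in(('side',cs,(353.1,207.1),(372.5,205.9)),('scene',cc,(300+303/4.333,255+72/4.333),(300+314/4.333,255+154/4.333))):
    d=(onz(c,*b,.062)-onz(c,*a,.062))[:2]; print(nm,'plate dir deg',np.degrees(np.arctan2(d[1],d[0])),np.linalg.norm(d))
print('blue',tri((302,329),(204,212)),'purple',tri((340,342),(179,235)))
print('slim top',tri((344,300),(226,242)),'stout top',tri((273,299),(251,204)),'T top',tri((395.5,268),(263,295)))
print('purple L',onz(cs,227,228,.03),'wide top',tri((330,175),(431,259)),'narrow top',tri((245,255),(315,195)))
E
python3 m2.py|sed -n '/---/,$p'
cat > go.py <<'E'
import sys
from h import *
# python3 go.py x y [yaw_of_jaw_deg] [z of grasp point]
def go(x,y,jaw=None,z=None):
    o=r.observe(); p=o['tool_pos']; M=rot(o['eef_rot']); hd=np.degrees(np.arctan2(M[1,0],M[0,0]))
    turn=0
    if jaw is not None:
        turn=-((jaw+90-hd+90)%180-90)  # about tool z
    h=np.radians(hd-turn); d=np.array([x-p[0],y-p[1]])
    dx=d@[np.cos(h),np.sin(h)]; dy=d@[np.sin(h),-np.cos(h)]
    print('t %.1f tcp'%o['clock'],p.round(4),'gap %.4f'%o['finger_gap'],'F',o['ft_force'].round(1),'tilt',M[:,2].round(3),'hd %.1f j6 %.2f'%(hd,o['joint_pos'][5]))
    print('turn z %.3f rad, then dx %.4f dy %.4f'%(np.radians(turn),dx,dy),'' if z is None else 'dz %.4f'%(p[2]-.155-z))
go(*[float(v) for v in sys.argv[1:]])
E
python3 go.py .559 -.118 0 .04
```

```text
---
L top (array([0.67851057, 0.09656989, 0.06022472]), np.float64(0.0009673461279076617))
side plate dir deg -14.959223448725668 0.03847343383432874
scene plate dir deg -11.965017024212719 0.04047824404638676
blue (array([ 0.47521069, -0.1454129 ,  0.07530008]), np.float64(0.00015117821914463698)) purple (array([ 0.5260151 , -0.18890505,  0.07261619]), np.float64(0.0012849956964560267))
slim top (array([ 0.5607075 , -0.11367154,  0.07422013]), np.float64(0.0010359809478236134)) stout top (array([ 0.44898012, -0.06076376,  0.06147041]), np.float64(0.0001509560118728626)) T top (array([ 0.67603266, -0.06996781,  0.06167291]), np.float64(0.0011484259692965254))
purple L [0.41475295 0.16128456 0.03      ] wide top (array([0.64899216, 0.20797391, 0.05892412]), np.float64(9.120539576541753e-05)) narrow top (array([0.42896107, 0.06323111, 0.05052836]), np.float64(0.0010171296459755507))
t 0.3 tcp [0.2714 0.618  0.4045] gap 0.0854 F [0.6 0.2 0.2] tilt [-0. -0. -1.] hd -23.7 j6 -0.29
turn z 1.157 rad, then dx 0.7360 dy -0.2876 dz 0.2095
```

```bash
python3 go.py .649 .209 78.9 .036
```

```text
t 0.3 tcp [0.2714 0.618  0.4045] gap 0.0854 F [0.6 0.2 0.2] tilt [-0. -0. -1.] hd -23.7 j6 -0.29
turn z -0.220 rad, then dx 0.4493 dy 0.3286 dz 0.2135
```

```bash
python3 -m jog '[[[0,0,0],[0,0,-0.11],-1],[[0,0,0],[0,0,-0.11],-1],[[0.032,0.0235,0],[0,0,0],-1],[[0.032,0.0235,0],[0,0,0],-1],[[0.032,0.0235,0],[0,0,0],-1],[[0.032,0.0235,0],[0,0,0],-1],[[0.032,0.0235,0],[0,0,0],-1],[[0.032,0.0235,0],[0,0,0],-1],[[0.032,0.0235,0],[0,0,0],-1],[[0.032,0.0235,0.01],[0,0,0],-1],[[0.032,0.0235,0.01],[0,0,0],-1],[[0.032,0.0235,0.01],[0,0,0],-1],[[0.032,0.0235,0.02],[0,0,0],-1],[[0.032,0.0235,0.02],[0,0,0],-1],[[0.032,0.0235,0.02],[0,0,0],-1],[[0.032,0.0235,0.01],[0,0,0],-1],[[0,0,0],[0,0,0],-1],[[0,0,0],[0,0,0],-1]]'
python3 go.py .649 .209 78.9 .036
python3 - <<'E'
from h import *
c=cam('wrist','w1')
print(proj(c,[.649,.209,.056]),proj(c,[.678,.097,.062]))
o=r.observe(); M=rot(o['eef_rot']); print('cam in tool',M.T@(np.array(c['position'])-o['tool_pos']), M.T@att(c)@[0,0,-1])
E
```

```text
clock: 2.15
tool_pos: [0.6482, 0.2078, 0.3039]
eef_rot: [0.0, 0.995, -0.098, -0.0]
ft_force: [-0.1, 0.1, -0.3]
finger_gap: 0.0852
t 2.1 tcp [0.6482 0.2078 0.3039] gap 0.0852 F [-0.1  0.1 -0.3] tilt [-0.001 -0.001 -1.   ] hd -11.2 j6 0.78
turn z -0.002 rad, then dx 0.0006 dy -0.0014 dz 0.1129
(np.float64(315.979093972679), np.float64(251.27622144654657)) (np.float64(488.74001578915954), np.float64(176.0738048178169))
cam in tool [0.08329466 0.00202994 0.03066999] [-3.24194822e-01  8.46054146e-05  9.45990333e-01]
```

View pics/w1.png

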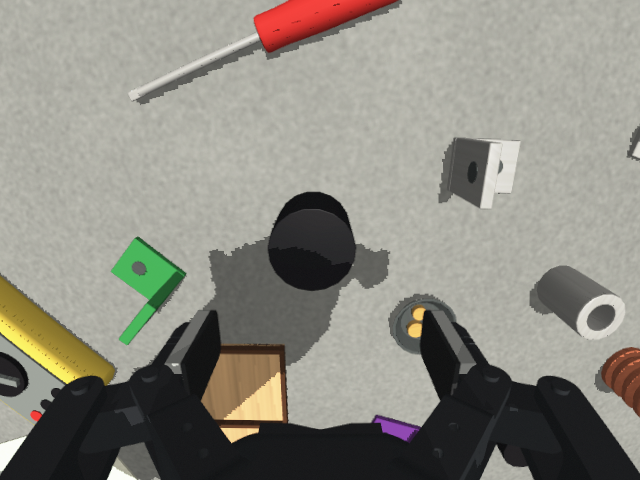

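The wide cap's top circle is centred at (312,249), 4 px from where I projected it. The L plate is at (491,175), as predicted. Descend and grip.

```bash
python3 -m jog '[[[0.001,-0.003,0.025],[0,0,0],-1],[[0,0,0.025],[0,0,0],-1],[[0,0,0.025],[0,0,0],-1],[[0,0,0.02],[0,0,0],-1],[[0,0,0.015],[0,0,0],-1],[[0,0,0.002],[0,0,0],-1],[[0,0,0],[0,0,0],0],[[0,0,0],[0,0,0],0.5],[[0,0,0],[0,0,0],1],[[0,0,0],[0,0,0],1],[[0,0,0],[0,0,0],1],[[0,0,0],[0,0,0],1],[[0,0,0],[0,0,0],1]]'
python3 -m jog '[[[0,0,-0.005],[0,0,0],1],[[0,0,-0.015],[0,0,0],1],[[0,0,-0.02],[0,0,0],1],[[0,0,-0.02],[0,0,0],1],[[0,0,-0.02],[0,0,0],1],[[0,0,0],[0,0,0],1],[[0,0,0],[0,0,0],1]]'
python3 go.py .514 .3095 78.9 .039
```

```text
clock: 3.5
tool_pos: [0.6498, 0.212, 0.1945]
eef_rot: [-0.001, 0.995, -0.097, 0.001]
ft_force: [-1.1, 1.4, 6.1]
finger_gap: 0.0565
clock: 4.2
tool_pos: [0.6492, 0.2116, 0.2738]
eef_rot: [-0.001, 0.995, -0.097, 0.001]
ft_force: [-0.0, 0.6, -0.8]
finger_gap: 0.0563
t 4.2 tcp [0.6492 0.2116 0.2738] gap 0.0563 F [-0.   0.6 -0.8] tilt [ 0.001  0.001 -1.   ] hd -11.1 j6 0.78
turn z -0.000 rad, then dx -0.1515 dy -0.0701 dz 0.0798
```

```bash
python3 -m jog '[[[-0.025,-0.0115,0],[0,0,0],1],[[-0.025,-0.0115,0],[0,0,0],1],[[-0.025,-0.012,0],[0,0,0],1],[[-0.025,-0.012,0],[0,0,0],1],[[-0.025,-0.012,0],[0,0,0],1],[[-0.0265,-0.011,0],[0,0,0],1],[[0,0,0],[0,0,0],1],[[0,0,0],[0,0,0],1],[[0,0,0],[0,0,0],1]]'
python3 go.py .514 .3095 78.9
python3 - <<'E'
from h import *
c=cam('wrist','w2')
for s in(-.09,.09):
  for t in(-.046,.046):
    a=np.radians(-11.1); print(np.round(proj(c,[.471+s*np.cos(a)-t*np.sin(a),.318+s*np.sin(a)+t*np.cos(a),.01])))
E
```

```text
clock: 5.1
tool_pos: [0.5143, 0.3092, 0.2723]
eef_rot: [0.0, 0.995, -0.097, -0.0]
ft_force: [0.1, 0.1, -0.8]
finger_gap: 0.0561
t 5.1 tcp [0.5143 0.3092 0.2723] gap 0.0561 F [ 0.1  0.1 -0.8] tilt [-0.    -0.001 -1.   ] hd -11.1 j6 0.51
turn z -0.000 rad, then dx -0.0004 dy -0.0002 
[374. 398.]
[263. 398.]
[388. 178.]
[247. 179.]
```

View pics/w2.png

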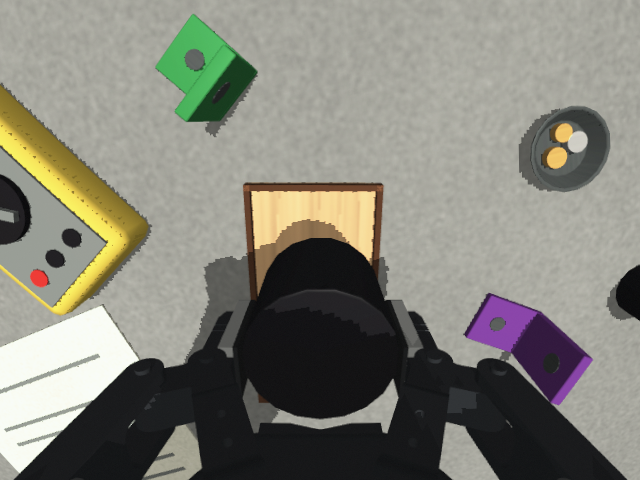

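The outer tray corners are at (244,184) and (383,184), against predictions of (247,179) and (388,178). That puts the tray centre at about (.468,.3215), so I'll correct and lower.

```bash
python3 -m jog '[[[-0.0035,-0.0027,0.02],[0,0,0],1],[[0,0,0.02],[0,0,0],1],[[0,0,0.015],[0,0,0],1],[[0,0,0.01],[0,0,0],1],[[0,0,0.005],[0,0,0],1],[[0,0,0.003],[0,0,0],1],[[0,0,0],[0,0,0],1],[[0,0,0],[0,0,0],1]]'
python3 go.py .511 .313 78.9
```

```text
clock: 5.95
tool_pos: [0.5114, 0.313, 0.2003]
eef_rot: [-0.0, 0.995, -0.097, 0.0]
ft_force: [-0.0, 0.2, -0.1]
finger_gap: 0.0562
t 6.0 tcp [0.5114 0.313  0.2003] gap 0.0562 F [-0.   0.2 -0.1] tilt [ 0.001  0.001 -1.   ] hd -11.1 j6 0.50
turn z -0.000 rad, then dx -0.0004 dy 0.0000
```

```bash
python3 -m jog '[[[0,0,0.0015],[0,0,0],1],[[0,0,0],[0,0,0],1],[[0,0,0],[0,0,0],1]]';python3 -m jog '[[[0,0,0.0015],[0,0,0],1],[[0,0,0],[0,0,0],1],[[0,0,0],[0,0,0],1]]'
```

```text
clock: 6.25
tool_pos: [0.5111, 0.3129, 0.1985]
eef_rot: [-0.0, 0.995, -0.097, 0.0]
ft_force: [-0.6, 0.1, -0.3]
finger_gap: 0.0559
clock: 6.55
tool_pos: [0.5112, 0.313, 0.1975]
eef_rot: [-0.0, 0.995, -0.097, 0.0]
ft_force: [-2.5, -0.1, 5.5]
finger_gap: 0.0559
```

```bash
python3 -m jog '[[[0,0,0],[0,0,0],0.2],[[0,0,0],[0,0,0],-0.3],[[0,0,0],[0,0,0],-1],[[0,0,0],[0,0,0],-1],[[0,0,0],[0,0,0],-1],[[0,0,0],[0,0,0],-1],[[0,0,-0.01],[0,0,0],-1],[[0,0,-0.03],[0,0,0],-1],[[0,0,-0.03],[0,0,0],-1],[[0,0,-0.03],[0,0,0],-1],[[0,0,-0.03],[0,0,0],-1]]'
python3 go.py .448 -.063 78.9 .036; python3 go.py .448 -.063 78.9 .036
python3 - <<'E'
from h import *
c=cam('wrist','w3')
print(proj(c,[.511,.313,.059]))
E
```

```text
clock: 7.65
tool_pos: [0.511, 0.3127, 0.3288]
eef_rot: [-0.0, 0.995, -0.097, 0.0]
ft_force: [1.1, 0.8, -0.1]
finger_gap: 0.0854
t 7.7 tcp [0.511  0.3127 0.3288] gap 0.0854 F [ 1.1  0.8 -0.1] tilt [ 0.  0. -1.] hd -11.1 j6 0.50
turn z -0.000 rad, then dx 0.0105 dy 0.3808 dz 0.1378
t 7.7 tcp [0.511  0.3127 0.3288] gap 0.0854 F [ 1.1  0.8 -0.1] tilt [ 0.  0. -1.] hd -11.1 j6 0.50
turn z -0.000 rad, then dx 0.0105 dy 0.3808 dz 0.1378
(np.float64(318.18899968932163), np.float64(241.70471574363447))
```

View pics/w3.png

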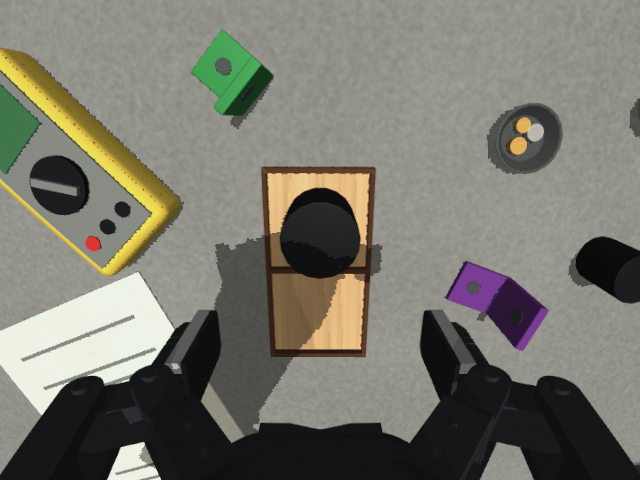

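The wide cap stands in the upper compartment, top centre (319,239), about 2 mm from plan. Next is the stout insulator.

```bash
python3 - <<'E'
from h import *
c=cam('wrist')
P=np.array([onz(c,*p,.01)[:2] for p in((262,168),(375,168),(366,356),(271,356))]); print(P.round(4),P.mean(0)); print('wide',onz(c,319.5,239,.059))
E
python3 -m jog '[[[0.001,0.04,0],[0,0,0],-1],[[0.001,0.047,0],[0,0,0],-1],[[0.001,0.047,0],[0,0,0],-1],[[0.0015,0.047,0],[0,0,0],-1],[[0.001,0.047,0],[0,0,0],-1],[[0.001,0.047,0],[0,0,0],-1],[[0.001,0.047,0],[0,0,0],-1],[[0.002,0.04,0.02],[0,0,0],-1],[[0.001,0.019,0.03],[0,0,0],-1],[[0,0,0],[0,0,0],-1],[[0,0,0],[0,0,0],-1],[[0,0,0],[0,0,0],-1]]'
python3 go.py .448 -.063 78.9 .036
python3 - <<'E'
from h import *
c=cam('wrist')
hsv=cv2.cvtColor(c['image'],cv2.COLOR_RGB2HSV); m=((hsv[...,0]<14)&(hsv[...,1]>110)&(hsv[...,2]>60)).astype(np.uint8)
n,l,st,ce=cv2.connectedComponentsWithStats(m)
for i in range(1,n):
    if st[i,4]>400: print(st[i],ce[i])
print(proj(c,[.448,-.063,.055]),proj(c,[.448,-.063,.0275]))
E
```

```text
[[0.5672 0.3521]
 [0.5494 0.2612]
 [0.37   0.2961]
 [0.3877 0.3882]] [0.46854937 0.32440412]
wide [0.51384004 0.31416802 0.059     ]
clock: 8.95
tool_pos: [0.4488, -0.0625, 0.2777]
eef_rot: [-0.0, 0.995, -0.096, 0.001]
ft_force: [-0.6, 0.6, -0.2]
finger_gap: 0.0854
t 8.9 tcp [ 0.4488 -0.0625  0.2777] gap 0.0854 F [-0.6  0.6 -0.2] tilt [ 0.002  0.    -1.   ] hd -11.1 j6 1.08
turn z 0.001 rad, then dx -0.0007 dy 0.0007 dz 0.0867
[ 343    0   85   92 4394] [382.25967228  46.65634957]
[ 571   96   69  172 1517] [591.52537904 179.05800923]
[ 279  210   80   94 5086] [318.62917814 255.91860008]
(np.float64(319.5097004242672), np.float64(269.28332217814244)) (np.float64(319.5631596436148), np.float64(252.67925310527446))
```

```bash
python3 -m jog '[[[0,0,0.025],[0,0,0],-1],[[0,0,0.025],[0,0,0],-1],[[0,0,0.02],[0,0,0],-1],[[0,0,0.015],[0,0,0],-1],[[0,0,0.002],[0,0,0],-1],[[0,0,0],[0,0,0],0],[[0,0,0],[0,0,0],0.5],[[0,0,0],[0,0,0],1],[[0,0,0],[0,0,0],1],[[0,0,0],[0,0,0],1],[[0,0,0],[0,0,0],1],[[0,0,0],[0,0,0],1]]'
python3 -m jog '[[[0,0,-0.005],[0,0,0],1],[[0,0,-0.015],[0,0,0],1],[[0,0,-0.03],[0,0,0],1],[[0,0,-0.04],[0,0,0],1],[[0,0,-0.04],[0,0,0],1],[[0,0,0],[0,0,0],1],[[0,0,0],[0,0,0],1]]'
python3 go.py .425 .332 78.9 .039
```

```text
clock: 10.2
tool_pos: [0.4486, -0.0628, 0.191]
eef_rot: [-0.0, 0.995, -0.097, 0.001]
ft_force: [-1.1, 1.5, 6.6]
finger_gap: 0.0467
clock: 10.9
tool_pos: [0.4478, -0.0631, 0.3209]
eef_rot: [-0.001, 0.995, -0.097, 0.001]
ft_force: [-1.4, -0.0, -2.3]
finger_gap: 0.0464
t 10.9 tcp [ 0.4478 -0.0631  0.3209] gap 0.0464 F [-1.4 -0.  -2.3] tilt [ 0.003  0.001 -1.   ] hd -11.1 j6 1.08
turn z -0.000 rad, then dx -0.0984 dy -0.3833 dz 0.1269
```

```bash
python3 -m jog '[[[-0.006,-0.025,0],[0,0,0],1],[[-0.011,-0.044,0],[0,0,0],1],[[-0.011,-0.044,0],[0,0,0],1],[[-0.011,-0.044,0],[0,0,0],1],[[-0.011,-0.044,0],[0,0,0],1],[[-0.011,-0.044,0],[0,0,0],1],[[-0.011,-0.044,0],[0,0,0],1],[[-0.011,-0.044,0],[0,0,0],1],[[-0.0094,-0.03,0],[0,0,0],1],[[-0.006,-0.0203,0],[0,0,0],1],[[0,0,0],[0,0,0],1],[[0,0,0],[0,0,0],1],[[0,0,0],[0,0,0],1]]'
python3 go.py .425 .332 78.9 .039
```

```text
clock: 12.2
tool_pos: [0.4252, 0.3309, 0.3191]
eef_rot: [0.001, 0.995, -0.097, -0.0]
ft_force: [-0.6, -0.5, -1.3]
finger_gap: 0.0468
t 12.2 tcp [0.4252 0.3309 0.3191] gap 0.0468 F [-0.6 -0.5 -1.3] tilt [-0.001 -0.001 -1.   ] hd -11.1 j6 0.35
turn z -0.001 rad, then dx -0.0004 dy -0.0010 dz 0.1251
```

```bash
python3 -m jog '[[[0,-0.001,0.03],[0,0,0],1],[[0,0,0.03],[0,0,0],1],[[0,0,0.03],[0,0,0],1],[[0,0,0.02],[0,0,0],1],[[0,0,0.009],[0,0,0],1],[[0,0,0.003],[0,0,0],1],[[0,0,0],[0,0,0],1],[[0,0,0],[0,0,0],1],[[0,0,0],[0,0,0],1]]'
python3 -m jog '[[[0,0,0.0015],[0,0,0],1],[[0,0,0],[0,0,0],1],[[0,0,0],[0,0,0],1]]'
```

```text
clock: 13.1
tool_pos: [0.4257, 0.3333, 0.1988]
eef_rot: [-0.001, 0.995, -0.097, 0.0]
ft_force: [0.0, -1.1, -1.2]
finger_gap: 0.0467
clock: 13.4
tool_pos: [0.4255, 0.333, 0.1964]
eef_rot: [-0.0, 0.995, -0.097, 0.0]
ft_force: [0.8, 0.7, -2.1]
finger_gap: 0.0472
```

```bash
python3 -m jog '[[[0,0,0.0015],[0,0,0],1],[[0,0,0],[0,0,0],1],[[0,0,0],[0,0,0],1]]'
python3 -m jog '[[[0,0,0.0015],[0,0,0],1],[[0,0,0],[0,0,0],1],[[0,0,0],[0,0,0],1]]'
```

```text
clock: 13.7
tool_pos: [0.4255, 0.333, 0.1946]
eef_rot: [0.0, 0.995, -0.097, -0.0]
ft_force: [-0.2, -0.3, -1.9]
finger_gap: 0.0465
clock: 14.0
tool_pos: [0.4255, 0.333, 0.194]
eef_rot: [-0.0, 0.995, -0.097, 0.0]
ft_force: [-3.6, -1.7, 9.2]
finger_gap: 0.0468
```

Contact at the predicted height, so I'll release and go for the narrow cap.

```bash
python3 -m jog '[[[0,0,0],[0,0,0],0.2],[[0,0,0],[0,0,0],-0.3],[[0,0,0],[0,0,0],-1],[[0,0,0],[0,0,0],-1],[[0,0,0],[0,0,0],-1],[[0,0,0],[0,0,0],-1],[[0,0,-0.01],[0,0,0],-1],[[0,0,-0.03],[0,0,0],-1],[[0,0,-0.03],[0,0,0],-1],[[0,0,-0.03],[0,0,0],-1],[[0,0,-0.03],[0,0,0],-1],[[0,0,0],[0,0,0],-1]]'
python3 go.py .427 .064 78.9 .033
```

```text
clock: 15.2
tool_pos: [0.4264, 0.3339, 0.3284]
eef_rot: [-0.003, 0.995, -0.096, 0.002]
ft_force: [-0.1, -0.3, -0.4]
finger_gap: 0.0855
t 15.2 tcp [0.4264 0.3339 0.3284] gap 0.0855 F [-0.1 -0.3 -0.4] tilt [ 0.005  0.006 -1.   ] hd -11.1 j6 0.35
turn z 0.001 rad, then dx 0.0526 dy 0.2647 dz 0.1404
```

```bash
python3 -m jog '[[[0.006,0.03,0],[0,0,0],-1],[[0.009,0.045,0],[0,0,0],-1],[[0.009,0.045,0],[0,0,0],-1],[[0.009,0.045,0],[0,0,0],-1],[[0.009,0.045,0],[0,0,0],-1],[[0.0076,0.0397,0.02],[0,0,0],-1],[[0.003,0.015,0.03],[0,0,0],-1],[[0,0,0],[0,0,0],-1],[[0,0,0],[0,0,0],-1],[[0,0,0],[0,0,0],-1]]'
python3 go.py .427 .064 78.9 .033
python3 - <<'E'
from h import *
c=cam('wrist','w4'); print(proj(c,[.427,.064,.05]))
E
```

```text
clock: 16.2
tool_pos: [0.4268, 0.064, 0.2743]
eef_rot: [-0.0, 0.995, -0.096, 0.001]
ft_force: [0.1, 0.8, 0.5]
finger_gap: 0.0853
t 16.2 tcp [0.4268 0.064  0.2743] gap 0.0853 F [0.1 0.8 0.5] tilt [ 0.002  0.001 -1.   ] hd -11.1 j6 0.77
turn z 0.001 rad, then dx 0.0002 dy -0.0001 dz 0.0863
(np.float64(318.47885955937255), np.float64(266.87056179959234))
```

View pics/w4.png

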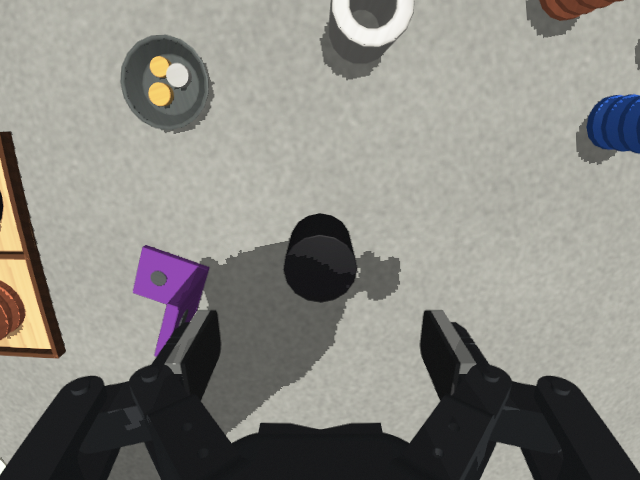

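The narrow cap's top centre is at (320,268), as predicted, and the purple L is well clear. Grip.

```bash
python3 -m jog '[[[0,0,0.025],[0,0,0],-1],[[0,0,0.025],[0,0,0],-1],[[0,0,0.02],[0,0,0],-1],[[0,0,0.014],[0,0,0],-1],[[0,0,0.002],[0,0,0],-1],[[0,0,0],[0,0,0],0],[[0,0,0],[0,0,0],0.5],[[0,0,0],[0,0,0],1],[[0,0,0],[0,0,0],1],[[0,0,0],[0,0,0],1],[[0,0,0],[0,0,0],1],[[0,0,0],[0,0,0],1],[[0,0,0],[0,0,0],1]]'
python3 -m jog '[[[0,0,-0.005],[0,0,0],1],[[0,0,-0.015],[0,0,0],1],[[0,0,-0.03],[0,0,0],1],[[0,0,-0.04],[0,0,0],1],[[0,0,-0.045],[0,0,0],1],[[0,0,-0.03],[0,0,0],1],[[0,0,0],[0,0,0],1],[[0,0,0],[0,0,0],1],[[0,0,0],[0,0,0],1]]'
python3 go.py .5135 .3135 78.9 .039
```

```text
clock: 17.55
tool_pos: [0.4265, 0.0634, 0.1884]
eef_rot: [-0.001, 0.995, -0.097, 0.001]
ft_force: [-3.4, 1.0, 8.8]
finger_gap: 0.0433
clock: 18.45
tool_pos: [0.4256, 0.0628, 0.3515]
eef_rot: [0.0, 0.995, -0.097, -0.001]
ft_force: [-0.1, 0.0, -0.7]
finger_gap: 0.0432
t 18.4 tcp [0.4256 0.0628 0.3515] gap 0.0432 F [-0.1  0.  -0.7] tilt [-0.001 -0.    -1.   ] hd -11.1 j6 0.77
turn z -0.000 rad, then dx 0.0380 dy -0.2629 dz 0.1575
```

```bash
python3 -m jog '[[[0.003,-0.02,0],[0,0,0],1],[[0.006,-0.04,0],[0,0,0],1],[[0.006,-0.042,0],[0,0,0],1],[[0.006,-0.042,0],[0,0,0],1],[[0.006,-0.042,0],[0,0,0],1],[[0.006,-0.042,0],[0,0,0],1],[[0.003,-0.023,0],[0,0,0],1],[[0.002,-0.0119,0],[0,0,0],1],[[0,0,0],[0,0,0],1],[[0,0,0.02],[0,0,0],1],[[0,0,0.03],[0,0,0],1],[[0,0,0.02],[0,0,0],1],[[0,0,0],[0,0,0],1],[[0,0,0],[0,0,0],1],[[0,0,0],[0,0,0],1]]'
python3 go.py .5135 .3135 78.9 .0924
python3 - <<'E'
from h import *
c=cam('wrist','w5'); cam('side','s5')
E
```

```text
clock: 19.95
tool_pos: [0.5144, 0.3138, 0.2836]
eef_rot: [-0.001, 0.995, -0.097, 0.001]
ft_force: [-0.2, 1.0, -0.5]
finger_gap: 0.0435
t 19.9 tcp [0.5144 0.3138 0.2836] gap 0.0435 F [-0.2  1.  -0.5] tilt [ 0.001  0.001 -1.   ] hd -11.1 j6 0.50
turn z -0.000 rad, then dx -0.0009 dy 0.0005 dz 0.0362
```

View pics/w5.png

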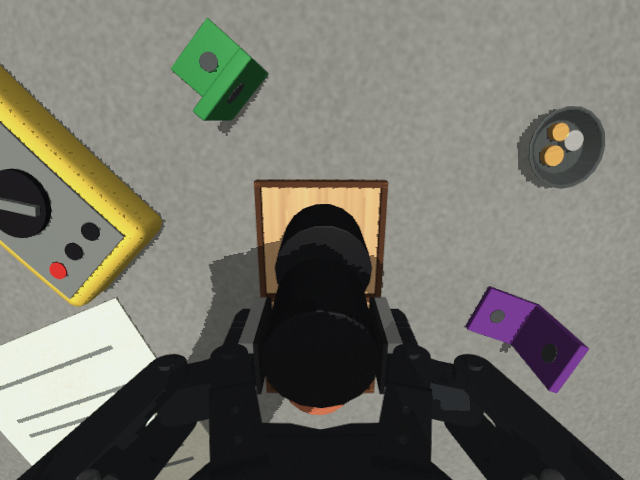

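The narrow cap is held above the wide one, with the wide cap's top centred at column 323 and the narrow at 320. That is a lateral mismatch of about 2 mm, so I'll nudge and lower.

```bash
python3 -m jog '[[[0,0.0015,0.015],[0,0,0],1],[[0,0,0.01],[0,0,0],1],[[0,0,0.005],[0,0,0],1],[[0,0,0.003],[0,0,0],1],[[0,0,0],[0,0,0],1],[[0,0,0],[0,0,0],1]]'
python3 -m jog '[[[0,0,0.0015],[0,0,0],1],[[0,0,0],[0,0,0],1],[[0,0,0],[0,0,0],1]]'
python3 -m jog '[[[0,0,0.001],[0,0,0],1],[[0,0,0],[0,0,0],1],[[0,0,0],[0,0,0],1]]'
```

```text
clock: 20.65
tool_pos: [0.5139, 0.3125, 0.2495]
eef_rot: [-0.0, 0.995, -0.097, 0.0]
ft_force: [0.9, -0.0, -1.0]
finger_gap: 0.0431
clock: 20.95
tool_pos: [0.5138, 0.3123, 0.2478]
eef_rot: [-0.0, 0.995, -0.097, 0.0]
ft_force: [0.2, -0.4, -0.7]
finger_gap: 0.043
clock: 21.25
tool_pos: [0.5139, 0.3124, 0.2476]
eef_rot: [-0.0, 0.995, -0.097, 0.0]
ft_force: [-2.0, -1.0, 5.4]
finger_gap: 0.043
```

Contact at .2476, as expected. Release gently and head for the L.

```bash
python3 -m jog '[[[0,0,0],[0,0,0],0.3],[[0,0,0],[0,0,0],0],[[0,0,0],[0,0,0],-0.4],[[0,0,0],[0,0,0],-1],[[0,0,0],[0,0,0],-1],[[0,0,0],[0,0,0],-1],[[0,0,0],[0,0,0],-1],[[0,0,-0.01],[0,0,0],-1],[[0,0,-0.03],[0,0,0],-1],[[0,0,-0.04],[0,0,0],-1],[[0,0,-0.03],[0,0,0],-1],[[0,0,0],[0,0,0],-1]]'
python3 go.py .6785 .0966 76.5 .041
python3 - <<'E'
from h import *
c=cam('side'); I=c['image'][130:340,170:450,::-1]; cv2.imwrite('pics/s6.png',cv2.resize(I,None,fx=2.8,fy=2.8,interpolation=3))
E
```

```text
clock: 22.45
tool_pos: [0.5148, 0.3131, 0.3627]
eef_rot: [-0.003, 0.995, -0.096, 0.003]
ft_force: [-0.4, 0.5, 0.7]
finger_gap: 0.0852
t 22.4 tcp [0.5148 0.3131 0.3627] gap 0.0852 F [-0.4  0.5  0.7] tilt [ 0.007  0.006 -1.   ] hd -11.1 j6 0.51
turn z 0.043 rad, then dx 0.2097 dy 0.1723 dz 0.1667
```

View pics/s6.png

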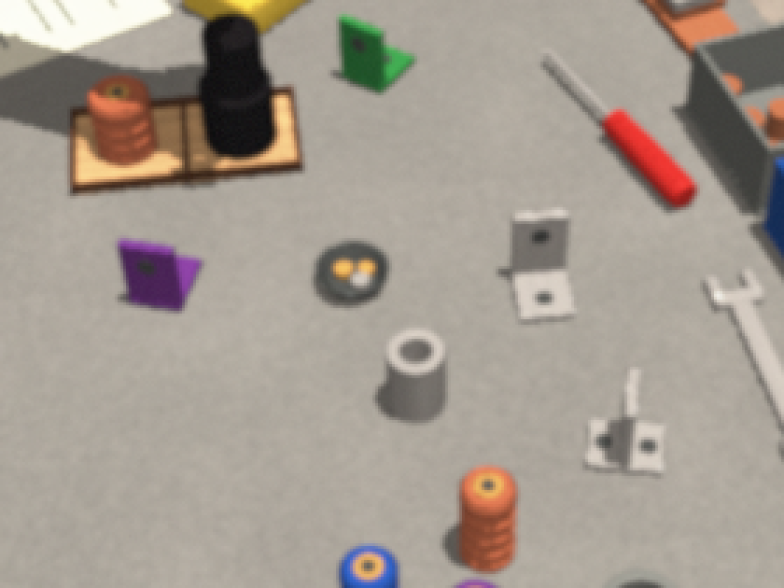

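The square kit is complete: the cap stack is at about (237,90) in the crop and the stout insulator at (122,120), both upright. On to the L.

```bash
python3 -m jog '[[[0,0,0],[0,0,0.043],-1],[[0.025,0.02,0],[0,0,0],-1],[[0.034,0.028,0],[0,0,0],-1],[[0.034,0.028,0],[0,0,0],-0.6],[[0.034,0.028,0.02],[0,0,0],-0.2],[[0.034,0.028,0.02],[0,0,0],-0.2],[[0.034,0.028,0.02],[0,0,0],-0.2],[[0.0147,0.0123,0.02],[0,0,0],-0.2],[[0,0,0],[0,0,0],-0.2],[[0,0,0],[0,0,0],-0.2],[[0,0,0],[0,0,0],-0.2]]'
python3 go.py .6785 .0966 76.5 .041
python3 - <<'E'
from h import *
c=cam('wrist','w6'); print(proj(c,[.6785,.0966,.062]))
E
```

```text
clock: 23.6
tool_pos: [0.6771, 0.0962, 0.2772]
eef_rot: [-0.0, 0.993, -0.118, 0.0]
ft_force: [-0.2, 0.2, 0.2]
finger_gap: 0.0515
t 23.6 tcp [0.6771 0.0962 0.2772] gap 0.0515 F [-0.2  0.2  0.2] tilt [ 0.  0. -1.] hd -13.5 j6 0.91
turn z -0.001 rad, then dx 0.0013 dy -0.0007 dz 0.0812
(np.float64(316.92434336455904), np.float64(271.05201898781337))
```

View pics/w6.png

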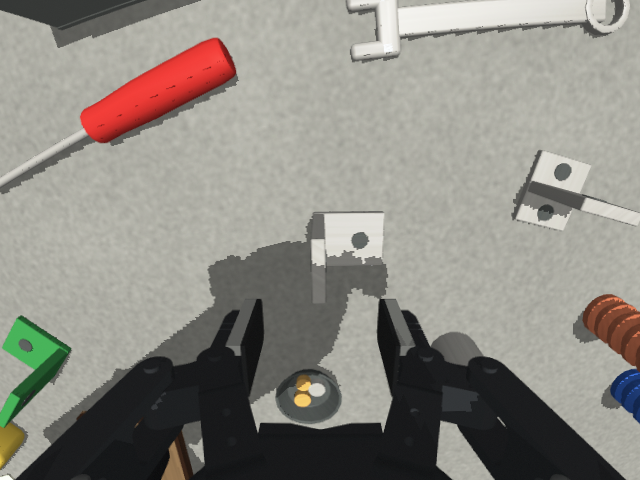

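The plate top runs vertically from (318,239) to (318,303), centred and aligned with the jaws as predicted.

```bash
python3 -m jog '[[[0.001,0,0.025],[0,0,0],-0.2],[[0,0,0.025],[0,0,0],-0.2],[[0,0,0.02],[0,0,0],-0.2],[[0,0,0.011],[0,0,0],-0.2],[[0,0,0],[0,0,0],0.2],[[0,0,0],[0,0,0],0.5],[[0,0,0],[0,0,0],0.8],[[0,0,0],[0,0,0],1],[[0,0,0],[0,0,0],1],[[0,0,0],[0,0,0],1],[[0,0,0],[0,0,0],1],[[0,0,0],[0,0,0],1]]'
python3 -m jog '[[[0,0,-0.005],[0,0,0],1],[[0,0,-0.015],[0,0,0],1],[[0,0,-0.03],[0,0,0],1],[[0,0,-0.04],[0,0,0],1],[[0,0,-0.045],[0,0,0],1],[[0,0,-0.03],[0,0,0],1],[[0,0,0],[0,0,0],1],[[0,0,0],[0,0,0],1],[[0,0,0],[0,0,0],1]]'
python3 go.py .469 -.3525 -1.7 .039
```

```text
clock: 24.85
tool_pos: [0.6788, 0.0958, 0.1974]
eef_rot: [-0.001, 0.993, -0.118, 0.001]
ft_force: [0.2, 1.3, 6.1]
finger_gap: 0.0072
clock: 25.75
tool_pos: [0.6775, 0.0951, 0.3596]
eef_rot: [0.0, 0.993, -0.118, -0.001]
ft_force: [-0.1, -0.1, -3.7]
finger_gap: 0.0074
t 25.8 tcp [0.6775 0.0951 0.3596] gap 0.0074 F [-0.1 -0.1 -3.7] tilt [-0.002 -0.    -1.   ] hd -13.6 j6 0.91
turn z 1.363 rad, then dx 0.4536 dy 0.1952 dz 0.1656
```

```bash
python3 -m jog '[[[0,0,0],[0,0,0.083],1],[[0,0,0],[0,0,0.13],1],[[0,0,0],[0,0,0.13],1],[[0,0,0],[0,0,0.13],1],[[0,0,0],[0,0,0.13],1],[[0,0,0],[0,0,0.13],1],[[0,0,0],[0,0,0.13],1],[[0,0,0],[0,0,0.13],1],[[0,0,0],[0,0,0.13],1],[[0,0,0],[0,0,0.13],1],[[0,0,0],[0,0,0.11],1],[[0,0,0],[0,0,0],1],[[0,0,0],[0,0,0],1]]'
python3 go.py .469 -.3525 -1.7 .039
python3 -m jog '[[[0.022,0.01,0],[0,0,0],1],[[0.04,0.0172,0],[0,0,0],1],[[0.04,0.0172,0],[0,0,0],1],[[0.04,0.0172,0],[0,0,0],1],[[0.04,0.0172,0],[0,0,0],1],[[0.04,0.0172,0],[0,0,0],1],[[0.04,0.0172,0],[0,0,0],1],[[0.04,0.0172,0],[0,0,0],1],[[0.04,0.0172,0],[0,0,0],1],[[0.04,0.0172,0],[0,0,0],1],[[0.04,0.0172,0],[0,0,0],1],[[0.03,0.0132,0],[0,0,0],1],[[0,0,0],[0,0,0],1],[[0,0,0],[0,0,0],1],[[0,0,0],[0,0,0],1]]'
python3 go.py .469 -.3525 -1.7 .0424
```

```text
clock: 27.05
tool_pos: [0.678, 0.0953, 0.3594]
eef_rot: [-0.001, -0.698, 0.716, 0.0]
ft_force: [0.8, 0.4, -2.7]
finger_gap: 0.0071
t 27.1 tcp [0.678  0.0953 0.3594] gap 0.0071 F [ 0.8  0.4 -2.7] tilt [-0.002 -0.001 -1.   ] hd -91.5 j6 -0.45
turn z 0.004 rad, then dx 0.4538 dy 0.1956 dz 0.1654
clock: 28.55
tool_pos: [0.4701, -0.3504, 0.3605]
eef_rot: [-0.0, -0.697, 0.717, 0.0]
ft_force: [-0.2, -0.4, -2.3]
finger_gap: 0.0074
t 28.6 tcp [ 0.4701 -0.3504  0.3605] gap 0.0074 F [-0.2 -0.4 -2.3] tilt [-0.  0. -1.] hd -91.6 j6 0.28
turn z 0.002 rad, then dx 0.0022 dy 0.0010 dz 0.1631
```

Run:
```python
from h import *
c=cam('wrist','w7')
a=np.radians(-1.7)
for s,t in((-.059,-.072),(-.059,.072),(.059,-.072),(.059,.072)):
    print(np.round(proj(c,[.453+s*np.cos(a)-t*np.sin(a),-.317+s*np.sin(a)+t*np.cos(a),.01])))
```

```text
[405. 173.]
[394. 314.]
[273. 172.]
[279. 314.]
```

View pics/w7.png

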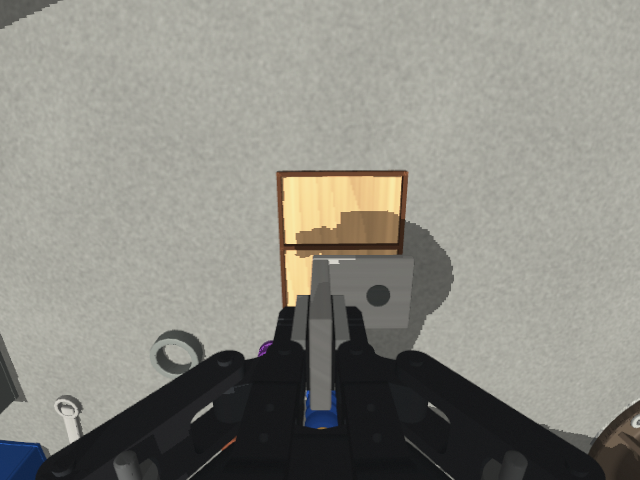

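The oblong tray's far corners are at (277,171) and (408,171), 3 mm toward -x of prediction. The L's foot lies along the compartment. Correct and lower.

```bash
python3 -m jog '[[[0.002,0.004,0.02],[0,0,0],1],[[0,0,0.035],[0,0,0],1],[[0,0,0.035],[0,0,0],1],[[0,0,0.03],[0,0,0],1],[[0,0,0.02],[0,0,0],1],[[0,0,0.01],[0,0,0],1],[[0,0,0.006],[0,0,0],1],[[0,0,0],[0,0,0],1],[[0,0,0],[0,0,0],1],[[0,0,0],[0,0,0],1]]'
python3 -m jog '[[[0,0,0.0015],[0,0,0],1],[[0,0,0],[0,0,0],1],[[0,0,0],[0,0,0],1]]'
python3 -m jog '[[[0,0,0.0015],[0,0,0],1],[[0,0,0],[0,0,0],1],[[0,0,0],[0,0,0],1]]'
```

```text
clock: 29.6
tool_pos: [0.4664, -0.3528, 0.2059]
eef_rot: [0.0, -0.697, 0.717, -0.001]
ft_force: [0.1, 0.1, -2.2]
finger_gap: 0.0071
clock: 29.9
tool_pos: [0.4659, -0.3527, 0.2034]
eef_rot: [0.0, -0.697, 0.717, -0.0]
ft_force: [-0.4, -0.2, -2.7]
finger_gap: 0.0073
clock: 30.2
tool_pos: [0.4659, -0.3527, 0.2016]
eef_rot: [-0.0, -0.697, 0.717, 0.0]
ft_force: [0.6, 1.0, -2.8]
finger_gap: 0.0075
```

```bash
python3 -m jog '[[[0,0,0.001],[0,0,0],1],[[0,0,0],[0,0,0],1],[[0,0,0],[0,0,0],1]]'
python3 -m jog '[[[0,0,0.001],[0,0,0],1],[[0,0,0],[0,0,0],1],[[0,0,0],[0,0,0],1]]'
```

```text
clock: 30.5
tool_pos: [0.4659, -0.3526, 0.2006]
eef_rot: [-0.0, -0.697, 0.717, 0.0]
ft_force: [0.5, 0.1, -2.5]
finger_gap: 0.007
clock: 30.8
tool_pos: [0.466, -0.3526, 0.2004]
eef_rot: [0.0, -0.697, 0.717, -0.0]
ft_force: [-2.0, 1.7, 6.0]
finger_gap: 0.0073
```

```bash
python3 -m jog '[[[0,0,0],[0,0,0],0.7],[[0,0,0],[0,0,0],0.3],[[0,0,0],[0,0,0],-0.1],[[0,0,0],[0,0,0],-0.5],[[0,0,0],[0,0,0],-0.5],[[0,0,0],[0,0,0],-0.5],[[0,0,-0.01],[0,0,0],-0.5],[[0,0,-0.03],[0,0,0],-0.5],[[0,0,-0.04],[0,0,0],-0.5],[[0,0,-0.04],[0,0,0],-0.5],[[0,0,-0.02],[0,0,0],-0.5],[[0,0,0],[0,0,0],-0.5]]'
python3 go.py .559 -.117 -1.7 .045
python3 - <<'E'
from h import *
c=cam('wrist','w8')
E
```

```text
clock: 32.0
tool_pos: [0.4666, -0.3531, 0.3445]
eef_rot: [0.001, -0.697, 0.717, -0.003]
ft_force: [0.7, -0.1, 0.3]
finger_gap: 0.0641
t 32.0 tcp [ 0.4666 -0.3531  0.3445] gap 0.0641 F [ 0.7 -0.1  0.3] tilt [ 0.007 -0.003 -1.   ] hd -91.6 j6 0.28
turn z 0.001 rad, then dx -0.2387 dy -0.0853 dz 0.1445
```

View pics/w8.png

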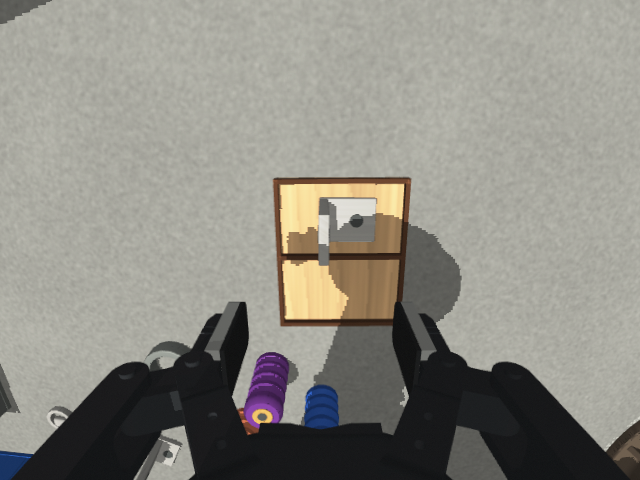

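The L stands flat and lengthwise in the far compartment. The near one is free, its centre around (342,288). Now the slim insulator.

```bash
python3 - <<'E'
from h import *
c=cam('wrist')
P=np.array([onz(c,*p,.01)[:2] for p in((274,178),(411,178),(403,325),(281,325))]); m=P.mean(0); ex=P[0]-P[1]; ex/=np.linalg.norm(ex); print(P.round(4),m,ex, 'near comp',m+.035*np.array([-ex[1],ex[0]]))
E
python3 -m jog '[[[-0.02,-0.007,0],[0,0,0],-0.5],[[-0.04,-0.0143,0],[0,0,0],-0.5],[[-0.04,-0.0143,0],[0,0,0],-0.5],[[-0.04,-0.0143,0],[0,0,0],-0.5],[[-0.04,-0.0143,0],[0,0,0],-0.5],[[-0.035,-0.0125,0],[0,0,0],-0.5],[[-0.0237,-0.0086,0],[0,0,0],-0.5],[[0,0,0.03],[0,0,0],-0.5],[[0,0,0.02],[0,0,0],-0.5],[[0,0,0],[0,0,0],-0.5],[[0,0,0],[0,0,0],-0.5]]'
python3 go.py .559 -.117 -1.7 .045
python3 - <<'E'
from h import *
c=cam('wrist','w9'); print(proj(c,[.559,-.117,.07]))
E
```

```text
[[ 0.5045 -0.3914]
 [ 0.3883 -0.3881]
 [ 0.3886 -0.2446]
 [ 0.508  -0.2482]] [ 0.44736933 -0.31806071] [ 0.99960045 -0.02826554] near comp [ 0.44835863 -0.28307469]
clock: 33.2
tool_pos: [0.558, -0.1166, 0.2892]
eef_rot: [-0.001, -0.697, 0.717, 0.001]
ft_force: [0.6, 0.9, 0.8]
finger_gap: 0.0643
t 33.2 tcp [ 0.558  -0.1166  0.2892] gap 0.0643 F [0.6 0.9 0.8] tilt [-0.002 -0.001 -1.   ] hd -91.7 j6 -0.17
turn z 0.001 rad, then dx 0.0003 dy -0.0010 dz 0.0892
(np.float64(316.2334393448535), np.float64(272.45053105445976))
```

View pics/w9.png

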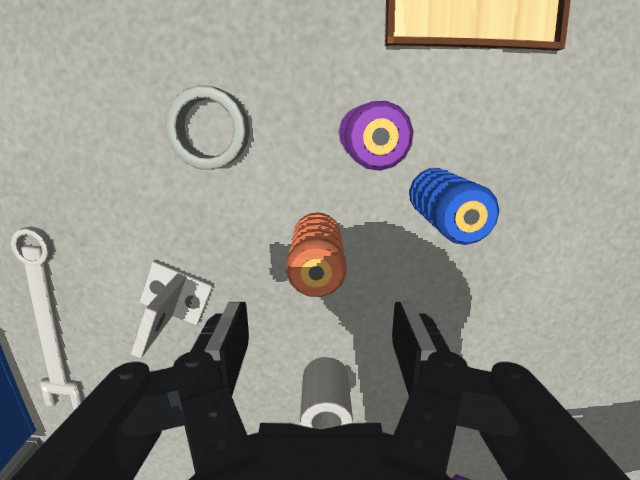

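The slim insulator's top is at (316,273), exactly as predicted. The T and blue look-alike are clear of the fingers.

```bash
python3 -m jog '[[[0,-0.001,0.025],[0,0,0],-0.5],[[0,0,0.025],[0,0,0],-0.5],[[0,0,0.025],[0,0,0],-0.5],[[0,0,0.014],[0,0,0],-0.5],[[0,0,0],[0,0,0],-0.5],[[0,0,0],[0,0,0],0],[[0,0,0],[0,0,0],0.5],[[0,0,0],[0,0,0],1],[[0,0,0],[0,0,0],1],[[0,0,0],[0,0,0],1],[[0,0,0],[0,0,0],1],[[0,0,0],[0,0,0],1]]'
python3 -m jog '[[[0,0,-0.005],[0,0,0],1],[[0,0,-0.015],[0,0,0],1],[[0,0,-0.03],[0,0,0],1],[[0,0,-0.04],[0,0,0],1],[[0,0,-0.045],[0,0,0],1],[[0,0,-0.03],[0,0,0],1],[[0,0,0],[0,0,0],1],[[0,0,0],[0,0,0],1],[[0,0,0],[0,0,0],1]]'
python3 go.py .449 -.283 -1.7 .048
```

```text
clock: 34.45
tool_pos: [0.5598, -0.1166, 0.2025]
eef_rot: [0.001, -0.697, 0.717, -0.001]
ft_force: [-0.6, -0.6, 6.7]
finger_gap: 0.0347
clock: 35.35
tool_pos: [0.5584, -0.1165, 0.3647]
eef_rot: [-0.001, -0.697, 0.717, 0.001]
ft_force: [0.1, 1.0, -1.2]
finger_gap: 0.0346
t 35.4 tcp [ 0.5584 -0.1165  0.3647] gap 0.0346 F [ 0.1  1.  -1.2] tilt [-0.002  0.    -1.   ] hd -91.7 j6 -0.17
turn z 0.000 rad, then dx 0.1697 dy 0.1045 dz 0.1617
```

```bash
python3 -m jog '[[[0.017,0.0105,0],[0,0,0],1],[[0.034,0.021,0],[0,0,0],1],[[0.034,0.021,0],[0,0,0],1],[[0.034,0.021,0],[0,0,0],1],[[0.034,0.021,0],[0,0,0],1],[[0.0167,0.01,0],[0,0,0],1],[[0,0,0],[0,0,0],1],[[0,0,0.03],[0,0,0],1],[[0,0,0.04],[0,0,0],1],[[0,0,0.035],[0,0,0],1],[[0,0,0.025],[0,0,0],1],[[0,0,0.015],[0,0,0],1],[[0,0,0.008],[0,0,0],1],[[0,0,0.002],[0,0,0],1],[[0,0,0],[0,0,0],1],[[0,0,0],[0,0,0],1],[[0,0,0],[0,0,0],1]]'
python3 go.py .449 -.283 -1.7 .048
```

```text
clock: 37.05
tool_pos: [0.45, -0.2832, 0.2116]
eef_rot: [0.0, -0.697, 0.717, -0.001]
ft_force: [0.2, -0.0, -0.0]
finger_gap: 0.0344
t 37.0 tcp [ 0.45   -0.2832  0.2116] gap 0.0344 F [ 0.2 -0.  -0. ] tilt [ 0.002 -0.    -1.   ] hd -91.7 j6 0.16
turn z 0.001 rad, then dx -0.0002 dy 0.0010 dz 0.0086
```

```bash
python3 -m jog '[[[0,0,0.003],[0,0,0],1],[[0,0,0.0015],[0,0,0],1],[[0,0,0],[0,0,0],1],[[0,0,0],[0,0,0],1]]'
python3 -m jog '[[[0,0,0.0012],[0,0,0],1],[[0,0,0],[0,0,0],1],[[0,0,0],[0,0,0],1]]'
python3 -m jog '[[[0,0,0.001],[0,0,0],1],[[0,0,0],[0,0,0],1],[[0,0,0],[0,0,0],1]]'
```

```text
clock: 37.45
tool_pos: [0.4497, -0.2832, 0.2062]
eef_rot: [-0.0, -0.697, 0.717, 0.0]
ft_force: [-0.1, 0.6, -1.6]
finger_gap: 0.0349
clock: 37.75
tool_pos: [0.4498, -0.2832, 0.2054]
eef_rot: [0.0, -0.697, 0.717, -0.0]
ft_force: [-1.8, 0.8, 5.3]
finger_gap: 0.0348
clock: 38.05
tool_pos: [0.4498, -0.2832, 0.2054]
eef_rot: [0.0, -0.697, 0.717, -0.0]
ft_force: [-3.8, 3.5, 16.9]
finger_gap: 0.0347
```

```bash
python3 -m jog '[[[0,0,-0.0015],[0,0,0],1],[[0,0,0],[0,0,0],1],[[0,0,0],[0,0,0],0.3],[[0,0,0],[0,0,0],-0.1],[[0,0,0],[0,0,0],-0.5],[[0,0,0],[0,0,0],-0.5],[[0,0,0],[0,0,0],-0.5],[[0,0,-0.01],[0,0,0],-0.5],[[0,0,-0.03],[0,0,0],-0.5],[[0,0,-0.04],[0,0,0],-0.5],[[0,0,-0.04],[0,0,0],-0.5],[[-0.02,0,-0.02],[0,0,0],-0.5],[[-0.03,0,0],[0,0,0],-0.5],[[0,0,0],[0,0,0],-0.5],[[0,0,0],[0,0,0],-0.5]]'
python3 - <<'E'
from h import *
w=cam('wrist','w10'); s=cam('side','s10'); cam('scene','c10')
I=np.hstack([cv2.resize(w['image'],(400,300)),cv2.resize(s['image'],(400,300))]); S=cv2.resize(s['image'][130:330,170:450],(400,286)); W=cv2.resize(s['image'][380:480,240:400],(400,250))
J=np.vstack([S,np.zeros((14,400,3),np.uint8)]); J2=np.vstack([W,np.zeros((50,400,3),np.uint8)])
cv2.imwrite('pics/f.png',np.vstack([I,np.hstack([J,J2])])[:,:,::-1])
E
```

```text
clock: 39.55
tool_pos: [0.4511, -0.2328, 0.3464]
eef_rot: [0.0, -0.697, 0.717, -0.0]
ft_force: [0.4, -0.4, 0.1]
finger_gap: 0.0642
```

View pics/f.png

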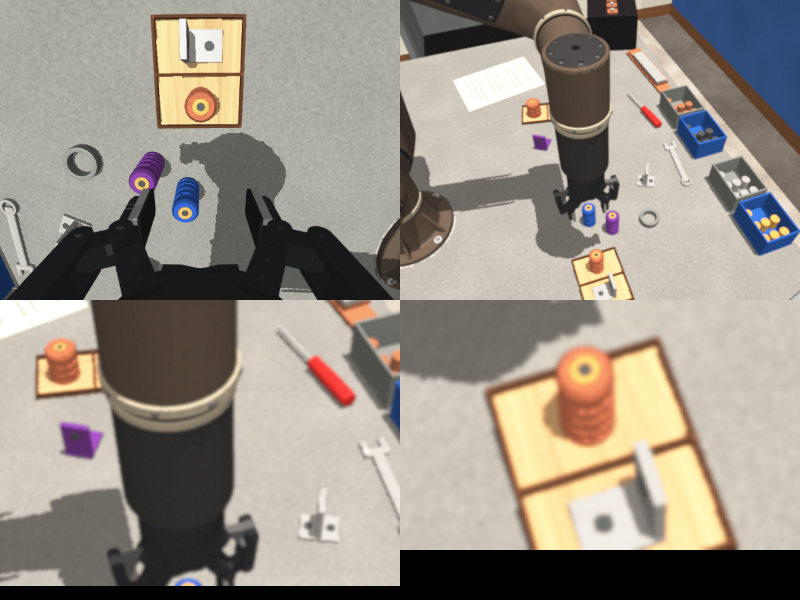

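```bash
python3 -c "
from plant import r
print(r.observe()['clock'], r.close_job())"
```

```text
the job is handed in; nothing more can be done
39.7 None
```

Both termination kits are made up and I handed the job in at 39.7 s; no verdict was reported.

- **Square tray:** the wide cap is in one compartment with the narrow cap stacked on it, and the stout insulator is in the other.
- **Oblong tray:** the L terminal stands lengthwise with its foot flat in one compartment, and the slim insulator is in the other.
- **Set-downs:** every part was lowered until the wrist felt it touch, within about 0.5 mm of the height worked out from its pick-up, and only then released. The slim insulator was briefly pressed with about 17 N, so I backed off 1.5 mm before letting go.
- **Last looks:** all five parts were upright, and the T terminal and look-alikes stood where they had been. My last clear view of the spacer was just before I gripped the slim insulator. The arm hid it and the cap stack in the final side view.
- **Cap stack:** I last saw it right after release. It looked upright, and I judged the offset by eye at a few mm at most, without a triangulated check.
- **Disagreement:** the first two-view estimates of the tray centres were about 5 mm off what the wrist camera showed. I corrected for this before setting parts down.

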